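# Hold the foam tester on the red spot of the sloped pinning board

## Task

Take the spring-tipped foam tester up out of its rack and hold it square to the sloped cork board, with its rubber tip on the middle of the red spot, pressing gently so that the plunger is pushed about half way in. Keep off the blue spot and leave the bowl, the vented box and the white-capped vial alone. Finish while still holding the tester there: do not let go or put it back.

Things in the scene. Friction and masses are not known exactly. Their poses are not given: they have to be found in the camera images.
- tester: Loose round tool, about 130 g, hanging upright in the rack by its collar. Origin on its axis at the collar's underside; z from tip to top. Yellow collar 38 mm across, z 0 to 6 mm; black grip 24 mm across, z 6 to 62 mm; yellow cap 20 mm across, to z 67 mm. Below: steel barrel 22 mm across to z -40 mm; plunger stands out 14 mm more, its black rubber foot 12 mm across ends at z -54 mm
- plunger (a joint): How far the tester's spring plunger is pushed in, m: 0 fully out, 0.010 fully in (stop). Spring 500 N/m without preload, so half way in (0.005) takes about 2.5 N
- tester_tip (a point): Centre of the flat end of the rubber foot on the plunger; z along the tester's axis towards its top
- rack: Fixed stand, 80 x 90 mm: dark base plate, aluminium top plate (70 x 90 mm, 8 mm thick) on two side posts. Origin under its centre on the bench. Top face at z = 78 mm, with a 27 mm through hole in its middle in which the tester hangs; lift the tester 60 mm or more straight up to clear it
- board: Fixed sloped pinning board, 100 x 150 mm, cork on a grey frame. Origin under its centre on the bench. The cork face slopes 20 degrees, rising towards the board's +x (low edge towards the robot); over the origin it is 46 mm above the bench, at the high edge about 64 mm. The two spots lie 35 mm either side of its middle line, level with each other; which is on which side varies
- red_face (a point): Centre of the upper face of the red spot, a fixed red disc 26 mm across with a 10 mm white dot in its middle, standing 3 mm proud of the cork; z points outward, square to the sloped face; y runs level across the slope
- spot_red: The red disc; origin on its axis on the cork, 3 mm below point red_face along the face normal. The body's own z is vertical
- blue_face (a point): Centre of the upper face of the blue spot, the same kind of disc in blue; not to be touched
- spot_blue: The blue disc; origin on its axis on the cork. The body's own z is vertical
- pin_bowl: Bystander: glass bowl of black pins, 107 mm across, 66 mm high; origin at the centre of its underside
- vent_box: Bystander: small white vented box, 38 mm cube; origin at the centre of its underside
- vial_0: Bystander: standing glass vial with white cap, 16 mm across, 51 mm high; origin at the centre of its underside
Not all that is in view belongs to the job. There is more than one size of the tester; the one meant has the size given above.

How it is judged:
By the outcome, as a careful person would: the job done as asked, in the order asked, and still so for the second after the job is handed in, while the arm keeps its last pose, push and grip.
It also fails if it takes over 35 s, if anything falls off the work surface, if the arm or the gripper's body presses on something with over 40 N, if the wrist force passes 120 N, or if a joint passes its speed limit or range.

## Robot

A 7-joint arm with a two-finger parallel gripper is mounted at the origin on a cart in front of the work surface, level with it; the furniture and walls round the work are solid. World frame = base frame: x ahead of the robot, y to its left, z up, the work surface at z = 0. Lengths are in m, angles in rad, forces in N, time in s.
With the tool pointing down it reaches from about 0.35 to 0.9 m from the base axis. Payload 7.2 kg.
Tool frame: the origin (TCP) lies at the very end of the fingers, on their centre line; the grasp point (between the pads) lies 19 mm behind it; z points along the fingers, y is the line along which they close (so a half turn about z gives the same grasp; the last joint's range is limited). The gripper opens to 88 mm and grips with 3 to 60 N. Pads are 20 mm wide; open, the fingers measure 115 mm over their backs; the gripper's body (75 mm by 178 mm) begins 61 mm behind the grasp point.
Start: joints at [-1.183, 0.411, -0.013, 1.596, 0.006, 1.134, -0.082], TCP at [0.275, 0.561, 0.223] pointing down, gripper open.
Joint ranges: [-2.95, 2.95], [-0.29, 1.99], [-1.47, 1.44], [0.14, 2.54], [-1.03, 4.17], [0.13, 1.85], [-2.86, 2.86]. Speed limits (rad/s): [2.39, 2.39, 3.01, 3.01, 3.14, 3.14, 3.14].

## Interface

Orientations are given as a unit quaternion [w, x, y, z].
In Python, from plant import telemetry, imaging, ticket gives the robot as it stands.
- The arm moves only by the tool drive_tool, never from a script. Its argument "commands" is a list of rows, each a list of 7 numbers: the shift along the tool's x, y, z in cm, then the turn, a rotation vector about the tool's x, y, z in rad, then the closure, from 0 (fully open) to 1 (shut). A call has 1 to 20 rows; each row shifts and turns the commanded pose from where the row before left it, along the tool's axes as they then stand; what a row does not reach is not made up. A row lasts 1/8 s, in which the tool goes at most 62.5 mm and 10.7 degrees, less where a joint would pass 70% of its speed; a pose out of reach is approached as far as the arm can. A call is refused whole if a number of a shift passes 6.25 or a number of a turn 0.188, either way. A call with a gripper value outside its range is refused whole. The fingers move at their own pace and stop on an object; the grip force is fixed at half the most. Time passes only in rows, so rows that do not move let the fingers close. It gives the time, the measured TCP pose, the force, the opening and the grip force at its end, in the units of the state.
- telemetry.get_obs(): the state, without advancing time (a new reading comes with each control period).
- imaging.snapshot(name): name is "side" or "top" or "wrist"; returns a dict with "image" (400x640x3 uint8, red, green, blue), "vertical_fov" (degrees; the focal length in pixels is half the picture's height over the tangent of half this angle, whatever the lens; pixels are square), "cx", "cy" (the principal point, pixels), "dist" ([k1, k2, p1, p2, k3] as OpenCV has them; the pictures are not rectified), "R" (3x3) and "t" (3): a world point X has camera coordinates R X + t; the wrist camera has in their place "mount" (4x4, takes a point from camera to tool coordinates, whose origin is the TCP and whose axes are the flange's). Camera axes: x right, y down, z forward; pixel columns grow to the right and rows downward; lengths in m; the calibration is good to about 2 mm. A picture is of the moment at which its call begins: read the wrist's pose just before it. There is no depth.
- ticket.close_job(): hands the job in; it is judged then, once.
The state is a dict: "clock": time; "joint_pos": joint angles; "joint_vel": joint speeds; "effort": joint torques, N m; "ee_pos": TCP position; "orientation": TCP orientation; "force": force on the tool from outside, world axes, zero at the start; "moment": the same for the moment, N m; "gripper_width": finger opening in m; "gripper_force": force on a finger pad.
Only numpy, scipy, OpenCV 4.12 (cv2) and the standard library are available. Lean on these libraries where they do the work, as an engineer would, in place of code of your own. Each camera call takes 0.05 s, during which the arm holds its last target. There are 200 camera calls.

## Working session

There is one attempt and no reset: what is moved stays moved. The work goes in short steps, Python scripts to look and compute and a tool call to move; the robot and the scene stay as the last step left them, time stands still between calls to the robot, and variables do not carry over. Pictures are saved under pics/ and viewed, at most 10 in all, crops included, and the job is handed in when it is done.

Besides the shell and the picture viewer there is one more tool, called in YAML: its name, and indented under it one key for each argument. drive_tool: Moves the arm, as the interface text tells. Its arguments: {"type":"object","properties":{"commands":{"type":"array"}},"required":["commands"]}

```bash
ls; mkdir -p pics
cat > h.py <<'E'
import numpy as np, cv2
from scipy.spatial.transform import Rotation as Ro
from plant import telemetry, imaging, ticket
def snap(n,f=None):
    o=telemetry.get_obs(); s=imaging.snapshot(n)
    im=cv2.cvtColor(np.asarray(s["image"]),cv2.COLOR_RGB2BGR)
    s["bgr"]=im
    if f: cv2.imwrite("pics/"+f,im)
    h=im.shape[0]; fl=h/2/np.tan(np.radians(s["vertical_fov"])/2)
    s["K"]=np.array([[fl,0,s["cx"]],[0,fl,s["cy"]],[0,0,1.]])
    q=o["orientation"]; s["Rt"]=Ro.from_quat([q[1],q[2],q[3],q[0]]).as_matrix()
    if n=="wrist":
        M=np.array(s["mount"]); Rw=s["Rt"]@M[:3,:3]; c=np.array(o["ee_pos"])+s["Rt"]@M[:3,3]
        s["R"]=Rw.T; s["t"]=-Rw.T@c
    s["R"]=np.array(s["R"]); s["t"]=np.array(s["t"]); s["c"]=-s["R"].T@s["t"]; s["obs"]=o
    return s
def ray(s,uv):
    p=cv2.undistortPoints(np.array([[uv]],float),s["K"],np.array(s["dist"],float)).ravel()
    d=s["R"].T@np.array([p[0],p[1],1.]); return s["c"],d/np.linalg.norm(d)
def onz(s,uv,z):
    c,d=ray(s,uv); return c+d*(z-c[2])/d[2]
def proj(s,X):
    return cv2.projectPoints(np.array(X,float).reshape(-1,3),cv2.Rodrigues(s["R"])[0],s["t"],s["K"],np.array(s["dist"],float))[0].reshape(-1,2)
def tri(a,ua,b,ub):
    ca,da=ray(a,ua); cb,db=ray(b,ub)
    k=np.linalg.lstsq(np.c_[da,-db],cb-ca,rcond=None)[0]
    return (ca+k[0]*da+cb+k[1]*db)/2, np.linalg.norm(ca+k[0]*da-cb-k[1]*db)
E
python3 - <<'E'
from h import *
for n in("top","side"):
    s=snap(n,n+".png"); print(n,s["c"],s["R"][2],s["vertical_fov"])
o=telemetry.get_obs(); print(o)
E
```

```text
pics
top [0.37770791 0.10980578 0.98193965] [ 0.21649106  0.00635041 -0.97626395] 57.3471874625243
side [-0.10473249 -0.5040818   0.6426662 ] [ 0.64350558  0.5723099  -0.50829317] 48.785523869158915
{'clock': 0.1, 'joint_pos': array([-1.18318742,  0.41180647, -0.01271621,  1.59693996,  0.00560775,
        1.13429452, -0.0821929 ]), 'joint_vel': array([ 0.00028172, -0.00040603, -0.00118555, -0.00363264, -0.00168044,
       -0.00144118,  0.00163461]), 'effort': array([ 2.91360324e-03, -5.89095390e+01,  6.44181166e-01, -2.91709507e+01,
       -5.37214824e-02,  1.44835515e-02,  7.50799495e-05]), 'ee_pos': array([0.27495609, 0.56077464, 0.22190987]), 'orientation': array([-1.08057026e-04,  2.25917932e-01,  9.74146082e-01, -6.97995010e-04]), 'force': array([-0.14424879, -0.37673481, -1.32458715]), 'moment': array([-0.00083182, -0.0088244 , -0.018105  ]), 'gripper_force': 0.0, 'gripper_width': 0.08787055106859662}
```

View pics/top.png

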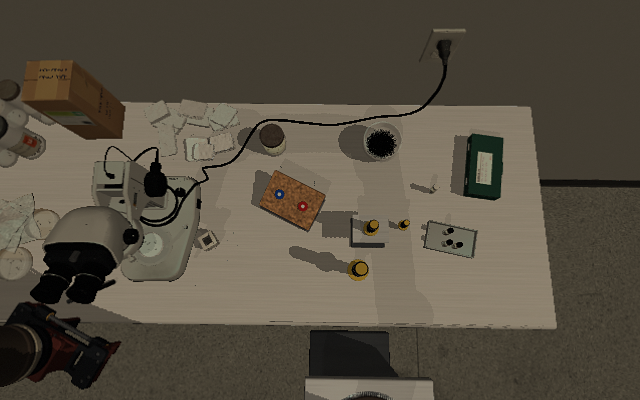

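View pics/side.png

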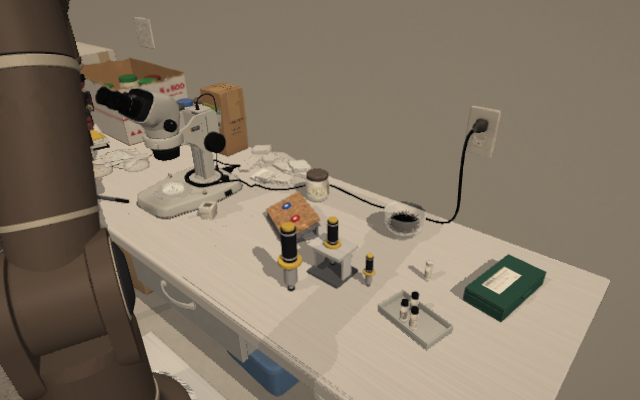

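The two views show three yellow/black tools:
- The one in the rack: top (372,227), side (332,232).
- A larger one standing free: top (359,269), side (289,255).
- A smaller one standing free: top (404,224), side (369,268).

By the description the racked one is meant, so I'll measure it and check with a close crop. The red spot is at top (303,206) and blue at (279,194).

Run:
```python
from h import *
T=snap("top");S=snap("side")
def blobs(s,lo,hi,box,mn=4):
    h=cv2.cvtColor(s["bgr"],cv2.COLOR_BGR2HSV); m=cv2.inRange(h,lo,hi)
    mm=np.zeros_like(m);x0,y0,x1,y1=box;mm[y0:y1,x0:x1]=m[y0:y1,x0:x1]
    n,l,st,c=cv2.connectedComponentsWithStats(mm)
    return [(c[i].round(1).tolist(),st[i].tolist()) for i in range(1,n) if st[i][4]>=mn]
Y=((18,120,70),(35,255,255));R=((0,150,80),(5,255,255));R2=((174,130,70),(180,255,255));B=((105,110,50),(125,255,255))
for n,s,b in(("T",T,(250,160,420,290)),("S",S,(255,180,400,300))):
    for k,c in(("Y",Y),("R",R),("R2",R2),("B",B)): print(n,k,blobs(s,*c,b))
print(onz(T,(372,227),.145), onz(T,(303,206),.049), onz(T,(279,194),.049))
print("tri racktop",tri(T,(372,227),S,(333,219)))
a=T["bgr"][160:290,250:420];b=S["bgr"][180:300,255:400]
cv2.imwrite("pics/crop1.png",np.vstack([cv2.resize(a,(480,367)),cv2.resize(b,(480,397))])[:764] if 0 else np.hstack([cv2.resize(a,(400,306),interpolation=2),cv2.resize(b,(370,306),interpolation=2)]))
```

```text
T Y [([371.1, 227.3], [363, 220, 16, 16, 126]), ([401.9, 225.9], [398, 220, 10, 11, 33]), ([406.3, 222.2], [404, 220, 6, 5, 22]), ([355.1, 271.0], [347, 259, 22, 22, 156]), ([360.9, 268.2], [355, 263, 12, 12, 111])]
T R [([302.6, 206.0], [298, 201, 10, 10, 62])]
T R2 []
T B [([279.1, 194.0], [275, 190, 9, 9, 56])]
S Y [([332.5, 219.9], [328, 217, 10, 7, 54]), ([287.6, 226.5], [281, 222, 14, 10, 117]), ([332.3, 244.6], [324, 239, 17, 10, 89]), ([369.4, 255.6], [367, 253, 6, 6, 29]), ([289.6, 262.7], [278, 254, 24, 16, 204]), ([368.8, 272.3], [363, 269, 12, 7, 53])]
S R [([295.1, 218.1], [291, 215, 9, 7, 35])]
S R2 []
S B [([286.3, 205.8], [283, 203, 8, 6, 23])]
[0.50668537 0.00252386 0.145     ] [0.57458946 0.16917179 0.049     ] [0.60606243 0.23303907 0.049     ]
tri racktop (array([ 0.51067575, -0.00124151,  0.14236809]), np.float64(0.009727520363907423))
```

View pics/crop1.png

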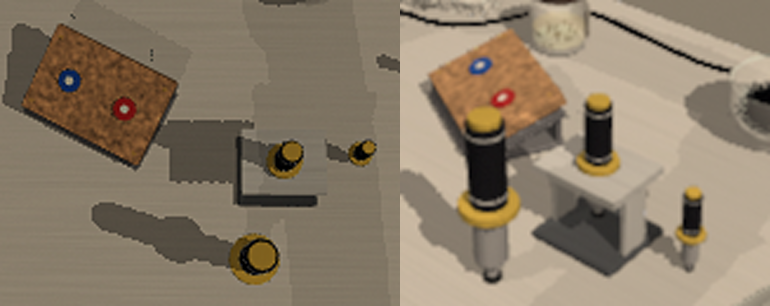

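The crop confirms it. The racked tester (crop left (288,155), crop right (598,130)) hangs by its collar and is mid-sized. The other two stand free, one larger and one smaller.

Run:
```python
from h import *
T=snap("top");S=snap("side")
for n,a,b in(("big cap",(360.9,268.2),(287.6,226.5)),("small cap",(406.3,222.2),(369.4,255.6)),("rack cap",(373.7,224.5),(332.5,219.9)),("red",(302.6,206),(295.1,218.1)),("blue",(279.1,194),(286.3,205.8))):
    p,e=tri(T,a,S,b);print(n,p.round(4),round(e,4))
print(onz(T,(373.7,224.5),.145),"collar",onz(T,(371.1,227.6),.084), onz(S,(332.3,244.6),.084))
print(np.array(imaging.snapshot("wrist")["mount"]).round(3))
```

```text
big cap [0.4123 0.0303 0.1605] 0.0007
small cap [ 0.5298 -0.0914  0.0798] 0.0003
rack cap [ 0.5138 -0.0026  0.1402] 0.0013
red [0.5756 0.1701 0.0459] 0.001
blue [0.6077 0.2331 0.0442] 0.0011
[ 0.51256797 -0.00149742  0.145     ] collar [ 0.51455903 -0.00304456  0.084     ] [ 0.50552923 -0.0101261   0.084     ]
[[-0.001 -0.967 -0.253  0.069]
 [ 1.    -0.001 -0.001 -0.002]
 [ 0.    -0.253  0.967 -0.162]
 [ 0.     0.     0.     1.   ]]
```

drive_tool:
  commands:
    - [0, 0, -4, 0, 0, 0, 0]
    - [-2.35, -2.9, 0, 0, 0, 0, 0]
    - [-2.35, -2.9, 0, 0, 0, 0, 0]
    - [-2.35, -2.9, 0, 0, 0, 0, 0]
    - [-2.35, -2.9, 0, 0, 0, 0, 0]
    - [-2.35, -2.9, 0, 0, 0, 0, 0]
    - [-2.35, -2.9, 0, 0, 0, 0, 0]
    - [-2.35, -2.9, 0, 0, 0, 0, 0]
    - [-2.35, -2.9, 0, 0, 0, 0, 0]
    - [-2.35, -2.9, 0, 0, 0, 0, 0]
    - [-2.35, -2.9, 0, 0, 0, 0, 0]

```text
clock: 1.72
ee_pos: [0.3587, 0.1961, 0.2629]
orientation: [0.0, 0.226, 0.974, 0.0]
force: [0.2, -0.8, -0.5]
gripper_width: 0.0879
gripper_force: 0.0
```

drive_tool:
  commands:
    - [-3.75, -1.83, 0, 0, 0, 0, 0]
    - [-3.75, -1.83, 0, 0, 0, 0, 0]
    - [-3.75, -1.83, 0, 0, 0, 0, 0]
    - [-3.75, -1.83, 0, 0, 0, 0, 0]
    - [-3.75, -1.83, 0, 0, 0, 0, 0]
    - [-3.75, -1.83, 0, 0, 0, 0, 0]
    - [0, 0, 0, 0, 0, 0, 0]

```text
clock: 2.6
ee_pos: [0.5132, -0.0031, 0.2626]
orientation: [0.0, 0.228, 0.974, -0.001]
force: [0.1, 0.7, 0.6]
gripper_width: 0.0877
gripper_force: 0.0
```

Run:
```python
from h import *
W=snap("wrist","w1.png");print(W["obs"]["ee_pos"])
p=proj(W,[[.513,-.002,.145],[.513,-.002,.084]]);print(p)
m=cv2.inRange(cv2.cvtColor(W["bgr"],cv2.COLOR_BGR2HSV),(18,120,70),(35,255,255))
n,l,st,c=cv2.connectedComponentsWithStats(m)
for i in range(1,n):
    if st[i][4]>30: print(c[i].round(1),st[i],onz(W,c[i],.145),onz(W,c[i],.084))
```

```text
[ 0.51322995 -0.00313224  0.26261411]
[[327.80535147 193.49282183]
 [327.18550355 178.8312822 ]]
[305.6  53.6] [ 286   33   40   42 1288] [0.40859039 0.03102554 0.145     ] [0.39948254 0.03216862 0.084     ]
[314.3  78.1] [283  44  56  52 856] [0.42736002 0.0288581  0.145     ] [0.42234275 0.02952882 0.084     ]
[327.7 172.5] [309 161  38  30 464] [0.49727961 0.00566706 0.145     ] [0.50750032 0.00128361 0.084     ]
[328.5 193.8] [317 182  24  24 461] [ 0.5135002  -0.00162236  0.145     ] [ 0.52725595 -0.00759443  0.084     ]
[265.2 214.3] [253 207  23  21 188] [ 0.50580246 -0.05669712  0.145     ] [ 0.5178806  -0.07467195  0.084     ]
[257.2 229.7] [251 224  14  13 140] [ 0.51471851 -0.06939058  0.145     ] [ 0.52873977 -0.09013177  0.084     ]
[117.  315.6] [103 281  38  69 896] [ 0.53061233 -0.23064491  0.145     ] [ 0.54809743 -0.28652919  0.084     ]
[533.6 314.2] [510 281  36  68 499] [0.70251559 0.11897056 0.145     ] [0.75746456 0.13928001 0.084     ]
[487.7 376. ] [ 295  359  345   28 2886] [0.74936166 0.0574543  0.145     ] [0.81452007 0.06435715 0.084     ]
```

View pics/w1.png

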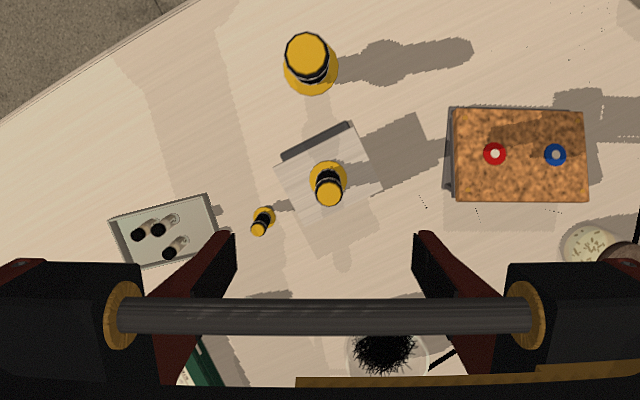

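The wrist view puts the racked cap at (328,194), i.e. (0.5135, -0.002), almost directly under the tool. The red spot is at (495,154) and blue at (555,154), and the board lies square to the tool axes.

drive_tool:
  commands:
    - [0, 0.1, 4, 0, 0, 0, 0]
    - [0, 0, 4, 0, 0, 0, 0]
    - [0, 0, 4, 0, 0, 0, 0]
    - [0, 0, 3, 0, 0, 0, 0]
    - [0, 0, 2, 0, 0, 0, 0]
    - [0, 0, 0, 0, 0, 0, 0]
    - [0, 0, 0, 0, 0, 0, 1]
    - [0, 0, 0, 0, 0, 0, 1]
    - [0, 0, 0, 0, 0, 0, 1]
    - [0, 0, 0, 0, 0, 0, 1]
    - [0, 0, 0, 0, 0, 0, 1]
    - [0, 0, 0, 0, 0, 0, 1]
    - [0, 0, 0, 0, 0, 0, 1]
    - [0, 0, 0, 0, 0, 0, 1]

```text
clock: 4.4
ee_pos: [0.5126, 0.0006, 0.0926]
orientation: [-0.0, 0.226, 0.974, 0.0]
force: [0.1, 0.5, 0.2]
gripper_width: 0.0237
gripper_force: 30.0
```

Run:
```python
from h import *
W=snap("wrist","w2.png");o=W["obs"];print(o["ee_pos"],o["force"],o["gripper_width"],o["gripper_force"])
```

```text
[0.51262162 0.0006484  0.09260178] [0.08452865 0.53476897 0.17957401] 0.02371627483732213 29.999963343143463
```

drive_tool:
  commands:
    - [0, 0, -1, 0, 0, 0, 1]
    - [0, 0, -2, 0, 0, 0, 1]
    - [0, 0, -3, 0, 0, 0, 1]
    - [0, 0, -3, 0, 0, 0, 1]
    - [0, 0, -2, 0, 0, 0, 1]
    - [0, 0, 0, 0, 0, 0, 1]
    - [0, 0, 0, 0, 0, 0, 1]

```text
clock: 5.32
ee_pos: [0.5121, 0.0007, 0.2021]
orientation: [-0.0, 0.226, 0.974, -0.0]
force: [-0.7, -0.5, -1.9]
gripper_width: 0.024
gripper_force: 30.0
```

Run:
```python
from h import *
v={n:snap(n) for n in("top","side","wrist")}
o=v["wrist"]["obs"];print(o["ee_pos"],o["orientation"],o["force"],o["gripper_width"])
def red(s,b=0):
    h=cv2.cvtColor(s["bgr"],cv2.COLOR_BGR2HSV)
    m=cv2.inRange(h,(105,110,50),(125,255,255)) if b else cv2.inRange(h,(0,150,80),(5,255,255))
    n,l,st,c=cv2.connectedComponentsWithStats(m)
    return [(c[i].round(1),st[i]) for i in range(1,n) if st[i][4]>20]
for n in v: print(n,"R",red(v[n]),"B",red(v[n],1))
s=v["side"]; p=proj(s,[np.array(o["ee_pos"])-[0,0,.0686],o["ee_pos"]]);print(p)
x,y=p[0].astype(int)
cv2.imwrite("pics/c3.png",cv2.resize(s["bgr"][y-90:y+30,x-60:x+60],(600,600),interpolation=cv2.INTER_CUBIC)); print(x-60,y-90)
cv2.imwrite("pics/w3.png",v["wrist"]["bgr"])
```

```text
[0.51192538 0.00062817 0.20165581] [-8.28723971e-04  2.25888355e-01  9.74152775e-01 -3.67898274e-04] [ 0.64424069  0.31465537 -1.76218646] 0.023902825883873
top R [(array([302.3, 206.1]), array([298, 201,  10,  10,  58], dtype=int32))] B [(array([279.1, 194. ]), array([275, 190,   9,   9,  56], dtype=int32))]
side R [(array([347.5, 126.3]), array([340, 118,  15,  18,  73], dtype=int32)), (array([337.1, 136.3]), array([330, 123,  18,  25, 148], dtype=int32)), (array([353. , 171.3]), array([343, 167,  22,  11,  83], dtype=int32)), (array([335.3, 194.2]), array([331, 190,   9,  10,  51], dtype=int32)), (array([294.9, 218.2]), array([291, 215,   9,   7,  34], dtype=int32))] B [(array([188. , 104.4]), array([184, 102,   9,   5,  24], dtype=int32)), (array([286.2, 205.8]), array([283, 203,   7,   6,  22], dtype=int32))]
wrist R [(array([520.6, 166.6]), array([508, 154,  27,  27, 455], dtype=int32))] B [(array([589.9, 168.4]), array([578, 156,  25,  26, 432], dtype=int32))]
[[330.4443834  222.6516973 ]
 [330.58864205 194.6172141 ]]
270 132
```

View pics/c3.png

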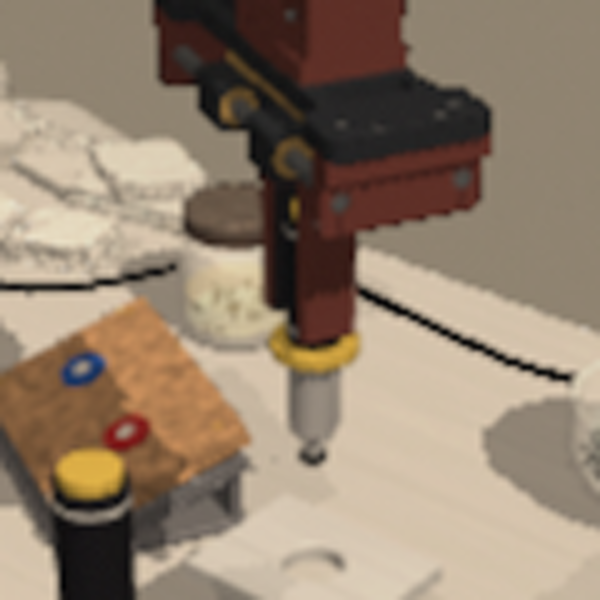

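View pics/w3.png

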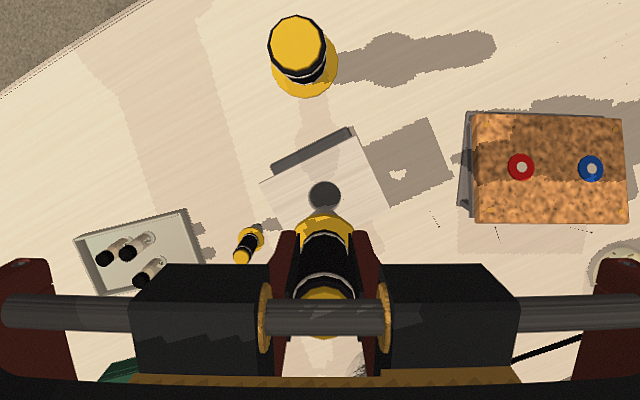

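The tester is held by its grip, clear of the rack. In the side crop the tip is at full-frame (333,223) against a predicted (330,223), and in the wrist view the red spot is at (521,167).

Run:
```python
from h import *
v={n:snap(n) for n in("top","side","wrist")};W=v["wrist"]
px={"red":dict(top=(302.4,206.1),side=(295,218.1),wrist=(520.6,166.6)),"blue":dict(top=(279.1,194),side=(286.2,205.8),wrist=(589.9,168.4))}
for k in px:
    for a,b in(("top","wrist"),("side","wrist"),("top","side")):
        p,e=tri(v[a],px[k][a],v[b],px[k][b]);print(k,a,b,p.round(4),round(e,4))
    print(onz(W,px[k]["wrist"],.048).round(4))
o=W["obs"];e=np.array(o["ee_pos"]);R=W["Rt"]
for d in(.0686,.0146,-.0524): print(d,proj(W,e+R[:,2]*d))
fs=[]
for i in range(20): snap("wrist"); fs.append(telemetry.get_obs()["force"])
fs=np.array(fs);print(fs.mean(0),fs.std(0))
```

```text
red top wrist [0.5751 0.1705 0.048 ] 0.0012
red side wrist [0.5771 0.1716 0.0447] 0.0005
red top side [0.5755 0.1705 0.0458] 0.0013
[0.5756 0.1703 0.048 ]
blue top wrist [0.6069 0.2327 0.0476] 0.0011
blue side wrist [0.6104 0.2359 0.0421] 0.0005
blue top side [0.6075 0.2331 0.0442] 0.0008
[0.6073 0.2323 0.048 ]
0.0686 [[327.08212444 211.59801219]]
0.0146 [[327.99487153 240.35505127]]
-0.0524 [[330.16737031 309.15484651]]
[-0.00372566  0.12945651 -1.5683097 ] [0.5301353  0.47926294 0.45144469]
```

drive_tool:
  commands:
    - [1.03, 3.62, 0, 0, 0, 0, 1]
    - [1.03, 3.62, 0, 0, 0, 0, 1]
    - [1.03, 3.62, 0, 0, 0, 0, 1]
    - [1.03, 3.62, 0, 0, 0, 0, 1]
    - [1.03, 3.62, 0, 0, 0, 0, 1]
    - [0, 0, 2, 0, -0.116, 0, 1]
    - [0, 0, 1, 0, -0.116, 0, 1]
    - [0, 0, 0, 0, -0.117, 0, 1]
    - [0, 0, 0, 0, 0, 0.0175, 1]
    - [0, 0, 0, 0, 0, 0, 1]
    - [0, 0, 0, 0, 0, 0, 1]

```text
clock: 8.0
ee_pos: [0.5482, 0.1843, 0.1733]
orientation: [0.169, 0.232, 0.957, -0.038]
force: [0.2, -0.8, -0.5]
gripper_width: 0.0237
gripper_force: 30.0
```

```bash
cat > m.py <<'E'
from h import *
def go(f,P,L=.0686):
    W=snap("wrist",f);e=np.array(W["obs"]["ee_pos"]);R=W["Rt"];P=np.array(P)
    print(e,"z",R[:,2],"y",R[:,1]); tip=e+R[:,2]*L
    print("tip",tip,"red in tool rel tip (cm)",(R.T@(P-tip)*100).round(2))
    print("proj tip",proj(W,tip),"red",proj(W,P))
    m=cv2.inRange(cv2.cvtColor(W["bgr"],cv2.COLOR_BGR2HSV),(0,150,60),(5,255,255))[:,200:]
    n,l,st,c=cv2.connectedComponentsWithStats(m)
    for i in range(1,n):
        if st[i][4]>100: print(c[i]+[200,0],st[i])
E
python3 -c "
from m import *
go('w4.png',(.5755,.1705,.0475))"
```

```text
[0.54819387 0.18434184 0.17326019] z [ 0.30655608 -0.15043305 -0.93989003] y [0.45705522 0.88941293 0.00671989]
tip [0.56922362 0.17402213 0.10878373] red in tool rel tip (cm) [ 1.42 -0.07  6.01]
proj tip [[327.1876971  211.43622084]] red [[325.76512833 174.86308776]]
[325.24915825 174.46127946] [110 160  31  30 594]
[364.07207207 257.93693694] [157 246  17  24 111]
[278.37795276 347.38582677] [ 73 337  12  24 127]
[600.06737589 361.60992908] [386 341  26  37 282]
```

View pics/w4.png

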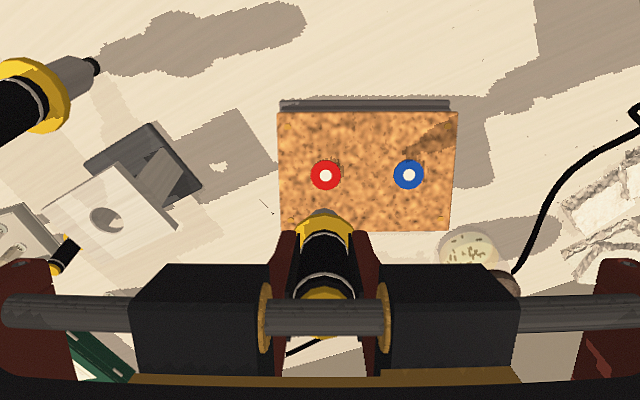

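Run:
```python
from h import *
im=cv2.imread("pics/w4.png")
cv2.imwrite("pics/c4.png",cv2.resize(im[150:320,260:400],None,fx=4.2,fy=3.5,interpolation=cv2.INTER_CUBIC))
m=cv2.inRange(cv2.cvtColor(im,cv2.COLOR_BGR2HSV),(18,120,70),(35,255,255))
for r in range(206,316,6):
    x=np.where(m[r,270:380])[0]+270
    if len(x): print(r,x.min(),x.max(),len(x))
```

```text
212 324 324 1
218 291 342 39
224 297 350 54
230 294 353 49
236 300 347 16
242 300 348 8
248 300 347 2
284 379 379 1
290 270 379 34
296 270 379 49
```

View pics/c4.png

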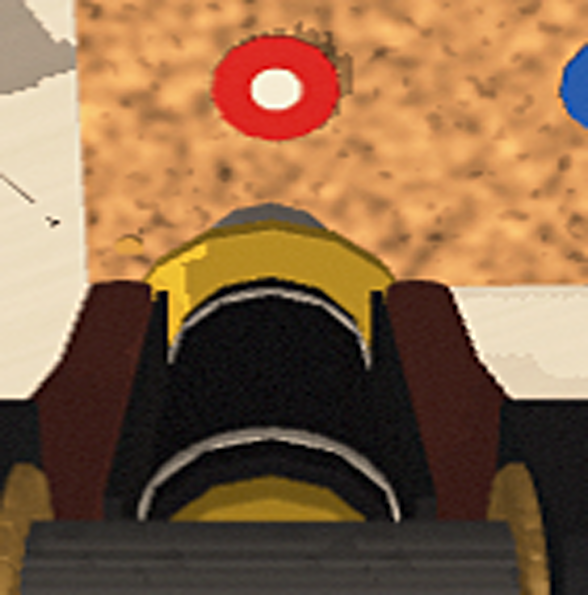

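Run:
```python
from h import *
W=snap("wrist");e=np.array(W["obs"]["ee_pos"]);R=W["Rt"]
P=lambda x,y,z: proj(W,e+R@np.array([x,y,z]))[0].round(1)
for n,r,d in(("collar under",.019,.0146),("collar top",.019,.0086),("barrel end",.011,.0546),("foot",.006,.0686),("grip bottom",.012,.0086)): print(n,P(r,0,d),P(r+.002,-.002,d))
red=np.array([325.2,174.5]); c,d=ray(W,red); print(W["K"][0,0])
# red from wrist ray in tool frame at plane of red
o=R.T@(c-e); k=R.T@d
for D in(.1286,.1256): print((o+k*(D-o[2])/k[2])*100)
a=snap("side","s5.png"); tip=e+R[:,2]*.0686; print(proj(a,tip))
```

```text
collar under [328.2 206.1] [324.4 202.4]
collar top [328.3 209.3] [324.4 205.5]
barrel end [327.4 201.2] [324.3 198.2]
foot [327.2 203. ] [324.3 200.2]
grip bottom [328.3 222.5] [324.4 218.8]
351.29993599990684
[ 1.4482668  -0.11512575 12.86      ]
[ 1.50433482 -0.11619727 12.56      ]
[[291.07653266 197.15688014]]
```

drive_tool:
  commands:
    - [0.95, 0.0, 1, 0, 0, 0, 1]
    - [0.95, 0.0, 1, 0, 0, 0, 1]
    - [0, 0, 1, 0, 0, 0, 1]
    - [0, 0, 1, 0, 0, 0, 1]
    - [0, 0, 0.5, 0, 0, 0, 1]
    - [0, 0, 0, 0, 0, 0, 1]
    - [0, 0, 0, 0, 0, 0, 1]

```text
clock: 9.02
ee_pos: [0.5452, 0.1867, 0.1242]
orientation: [0.17, 0.231, 0.957, -0.038]
force: [-0.0, -0.5, -0.2]
gripper_width: 0.0234
gripper_force: 30.0
```

Run:
```python
from m import *
go('w6.png',(.5755,.1705,.0475))
im=cv2.imread("pics/w6.png")
a=cv2.resize(im[160:300,270:380],None,fx=4,fy=4,interpolation=cv2.INTER_CUBIC)
s=snap("side")["bgr"];t=snap("top")["bgr"]
b=cv2.resize(s[160:250,255:325],(346,280));b2=cv2.resize(t[170:240,260:346],(346,280))
cv2.imwrite("pics/c6.png",np.hstack([a,np.vstack([b,b2])]))
```

```text
[0.54524172 0.18672868 0.12417427] z [ 0.30736359 -0.15029998 -0.93964756] y [0.454999   0.89046896 0.00639885]
tip [0.56632686 0.1764181  0.05971445] red in tool rel tip (cm) [-0.6  -0.12  1.52]
proj tip [[327.18843623 211.44299719]] red [[325.38316913 213.41158878]]
[325.39473684 205.27105263] [108 197  35  20 380]
[285.97340426 245.35106383] [ 73 232  23  27 188]
[362.03610108 252.37545126] [153 232  19  47 277]
[600.10526316 359.0498615 ] [386 335  28  43 361]
```

View pics/c6.png

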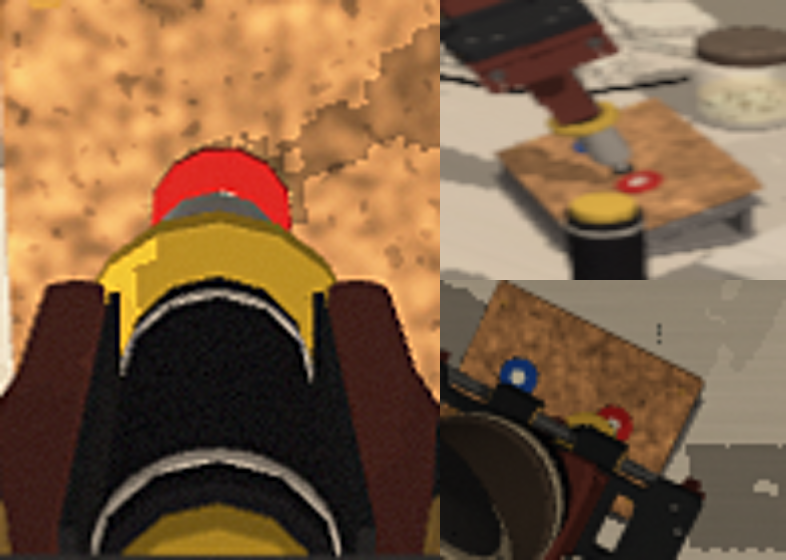

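The wrist crop shows the barrel just below the middle of the red disc: barrel centre at column 324.3, disc centre at (325.5, 213.5). The side crop shows the tip about 15 mm above the spot. The tester sits a few mm off the tool axis along tool x, so I'll work out that offset before touching.

Run:
```python
from h import *
from scipy.optimize import least_squares
W=snap("wrist");e=np.array(W["obs"]["ee_pos"]);R=W["Rt"]
def top(r,d,x,y):
    a=np.linspace(-1,1,61);return proj(W,[e+R@np.array([x+r*np.cos(t),y+r*np.sin(t),d]) for t in a])[:,1].min()
for x in(0,-.003,-.004,-.005):
  for s in(0,-.003):
    print(x,s,"collar %.1f (213) barrel %.1f (208.3)"%(top(.019,.0146+s,x,0),top(.011,.0546+s,x,0)))
S=snap("side");P=np.array([.5755,.1705,.0475])
for x in(0,-.0045): print(proj(S,e+R@np.array([x,0,.0686])))
print(proj(S,P))
g=cv2.cvtColor(S["bgr"],cv2.COLOR_BGR2GRAY);print(g[208:220,284:302])
```

```text
0 0 collar 206.1 (213) barrel 201.2 (208.3)
0 -0.003 collar 207.7 (213) barrel 202.4 (208.3)
-0.003 0 collar 211.6 (213) barrel 205.7 (208.3)
-0.003 -0.003 collar 213.3 (213) barrel 207.0 (208.3)
-0.004 0 collar 213.5 (213) barrel 207.2 (208.3)
-0.004 -0.003 collar 215.1 (213) barrel 208.5 (208.3)
-0.005 0 collar 215.3 (213) barrel 208.7 (208.3)
-0.005 -0.003 collar 217.0 (213) barrel 210.0 (208.3)
[[290.30598932 214.10941993]]
[[291.86053439 213.25257554]]
[[294.73663253 217.56582571]]
[[ 79  96 113 124 131 134 135 135 131 132 140 142 139 136 139 137 129 131]
 [106  97 105 120 128 133 135 135 134 129 132 141 146 146 143 134 127 127]
 [128 105  97 114 126 132 135 136 134 127 129 138 148 150 141 130 127 124]
 [139 121  98 107 121 129 135 130 125 127 135 144 149 150 138 125 124 125]
 [133 138 122 107 111 117 116 126 115 104 131 147 146 138 124 119 125 127]
 [110 122 130 126 122 107 100 128 113  70 117 142 139 129 118 120 124 124]
 [100  99 121 133 131 101  79 102  87  51 107 127 120 115 117 123 124 122]
 [ 99  98 106 125 133 101  50  49  60  70  93  97  90  87  97 109 121 124]
 [ 97 100  97 110 121 101  89  92  87  83 100 111 100  82  74  92 116 123]
 [100 100  96  99 104  98 104 107  90 101 149 170 144  97  74  87 116 130]
 [120 102  91  95  99 110 105  86  80 152 188 177 136  93  78  97 127 142]
 [135 119 114 119 117 121 105  80  80 136 154 130  96  82  83 115 138 143]]
```

drive_tool:
  commands:
    - [-0.17, 0.08, 0.5, 0, 0, 0, 1]
    - [0, 0, 0.4, 0, 0, 0, 1]
    - [0, 0, 0, 0, 0, 0, 1]
    - [0, 0, 0, 0, 0, 0, 1]

```text
clock: 9.78
ee_pos: [0.5496, 0.1852, 0.116]
orientation: [0.169, 0.231, 0.957, -0.038]
force: [-0.7, 0.9, -1.8]
gripper_width: 0.0237
gripper_force: 30.0
```

```bash
cat > f.py <<'E'
from m import *
fs=[];es=[]
for i in range(25):
    snap("wrist"); o=telemetry.get_obs(); fs.append(o["force"]); es.append(o["ee_pos"])
q=o["orientation"];R=Ro.from_quat([q[1],q[2],q[3],q[0]]).as_matrix()
f=np.mean(fs,0);e=np.mean(es,0);print("F",f,"along -z tool",-f@R[:,2],"ee",e,"z",e@R[:,2],o["clock"],o["gripper_width"])
E
python3 f.py
```

```text
F [ 0.08487964 -0.07342656 -1.58064895] along -z tool -1.5224694136704224 ee [0.54957981 0.18533384 0.11608137] z 0.031778242999463 11.025 0.023714250108770256
```

drive_tool:
  commands:
    - [0, 0, 0.3, 0, 0, 0, 1]
    - [0, 0, 0.3, 0, 0, 0, 1]
    - [0, 0, 0.3, 0, 0, 0, 1]
    - [0, 0, 0, 0, 0, 0, 1]
    - [0, 0, 0, 0, 0, 0, 1]

```text
clock: 11.65
ee_pos: [0.5524, 0.184, 0.1076]
orientation: [0.169, 0.231, 0.957, -0.038]
force: [-1.5, -0.2, 0.5]
gripper_width: 0.0236
gripper_force: 30.0
```

```bash
python3 f.py
python3 - <<'E'
from m import *
go('w7.png',(.5755,.1705,.0475))
a=cv2.resize(cv2.imread("pics/w7.png")[160:300,270:380],None,fx=4,fy=4,interpolation=cv2.INTER_CUBIC)
s=snap("side")["bgr"]
b=cv2.resize(s[180:240,265:315],None,fx=7,fy=7,interpolation=cv2.INTER_CUBIC);b=np.vstack([b,np.zeros((140,350,3),np.uint8)])
cv2.imwrite("pics/c7.png",np.hstack([a,b]))
E
```

```text
F [-0.63002787  0.59966251  0.29357978] along -z tool 0.5595868728564439 ee [0.55236287 0.18402354 0.1076416 ] z 0.04084402422950529 12.9 0.023875275378030983
[0.55238767 0.18402954 0.10763658] z [ 0.30717145 -0.15039238 -0.93969561] y [0.45477625 0.89058466 0.0061266 ]
tip [0.57345963 0.17371263 0.04317346] red in tool rel tip (cm) [-0.46 -0.19 -0.3 ]
proj tip [[327.1885906  211.44429369]] red [[324.41571723 219.11568699]]
[324.09543568 207.81742739] [106 201  37  17 241]
[285.79352227 248.4534413 ] [ 75 232  21  49 247]
[360.51724138 240.78448276] [153 232  17  18 116]
[365.33333333 263.51984127] [155 248  21  34 252]
[600.05900621 361.55900621] [385 338  33  40 322]
```

View pics/c7.png

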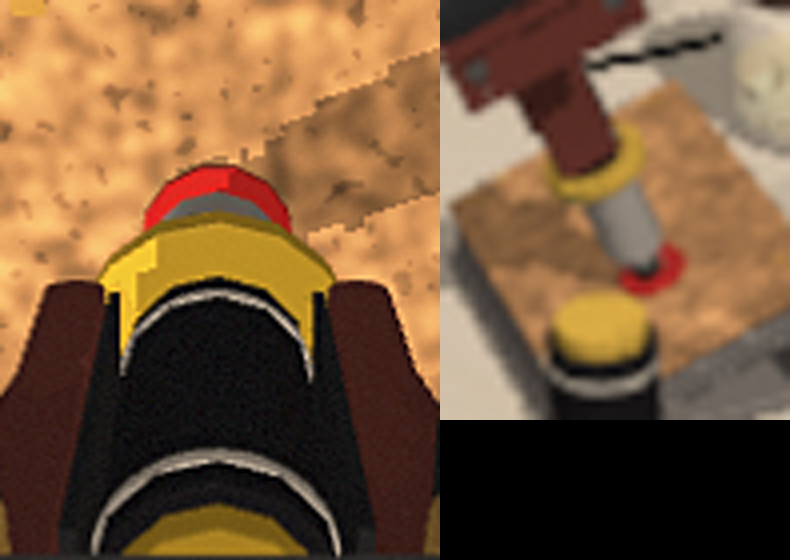

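The tip is on the middle of the red disc in both views (wrist: disc 218.5, barrel 216; side: foot (650,269), disc (652,268)). The force rise is about 2.1 N, so roughly 0.8 mm more is needed.

drive_tool:
  commands:
    - [0, 0, 0.08, 0, 0, 0, 1]
    - [0, 0, 0, 0, 0, 0, 1]
    - [0, 0, 0, 0, 0, 0, 1]

```text
clock: 13.38
ee_pos: [0.5526, 0.1839, 0.1068]
orientation: [0.169, 0.231, 0.957, -0.038]
force: [-0.9, 0.9, 1.1]
gripper_width: 0.0237
gripper_force: 30.0
```

```bash
python3 f.py
```

```text
F [-0.56336835  1.03088029  0.83536504] along -z tool 1.11315709163852 ee [0.55260503 0.18387954 0.10686288] z 0.04159728548176933 14.625 0.023641105868709968
```

```bash
python3 -c "
from plant import ticket
print(ticket.close_job())"
```

```text
the job is handed in; nothing more can be done
None
```

I handed the job in at about 14.6 s with the arm still holding the tester square to the board, tip on the middle of the red spot. It is pressing with about 2.6 N, which puts the plunger about 5 mm (half way) in; the verdict is not shown to me.

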